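# Check the sheet nip with the broad feeler

### The arm

A 6-joint arm with a two-finger parallel gripper is mounted at the origin on a cart in front of the work surface, level with it; the furniture and walls round the work are solid. World frame = base frame: x ahead of the robot, y to its left, z up, the work surface at z = 0. Lengths are in m, angles in rad, forces in N, time in s.
With the tool pointing down it reaches from about 0.3 to 0.75 m from the base axis. Payload 8.5 kg.
Tool frame: the origin (TCP) lies on the centre line of the jaws, within the pads' length; the fingertips stand env.tip_reach ahead of it and the grasp point (between the pads) lies 8 mm behind it (env.tip_reach is the distance from the TCP to the fingertips, in m); z points along the fingers, y is the direction in which the jaws open and shut (so a half turn about z gives the same grasp; the last joint's range is limited). The gripper opens to 88 mm and grips with 3 to 60 N. Pads are 18 mm wide; open, the fingers measure 123 mm over their backs; the gripper's body (75 mm by 187 mm) begins 45 mm behind the grasp point.
Start: joints at [-1.39, 0.381, 1.297, -0, 1.464, -0.215], TCP at [0.212, -0.507, 0.25] pointing down, gripper open.
Joint ranges: [-3.11, 3.11], [-0.89, 2.33], [0.22, 2.48], [-1.42, 4.56], [0.17, 2.85], [-2.88, 2.88]. Speed limits (rad/s): [2.39, 2.39, 3.14, 3.14, 3.14, 3.14].

### API

Orientations are given as a unit quaternion [x, y, z, w].
In Python, from plant import readout, snapshot, camera_info, sign_off, env gives the robot as it stands.
- The arm moves only by the shell command python3 -m pendant 'ROWS' [FORCE]. ROWS is JSON, a list of rows, each a list of 3 entries, a list of its own where there are three numbers: the shift along the tool's x, y, z in m, then the turn, a rotation vector about the tool's x, y, z in degrees, then the closure in counts, from 0 (fully open) to 255 (shut). In form: [[[tx, ty, tz], [rx, ry, rz], fingers], ...]. A call has 1 to 20 rows; each row is the pose to reach, as a shift and turn from the pose measured when the call began, along the tool's axes at that moment; what a row does not reach only later rows make up. A row lasts 1/12 s, in which the tool goes at most 41.7 mm and 7.16 degrees, less where a joint would pass 70% of its speed; a pose out of reach is approached as far as the arm can. A call with a gripper value outside its range is refused whole. The fingers move at their own pace and stop on an object; FORCE is the grip in N (left out, the last holds). Time passes only in rows, so rows that repeat a pose let the fingers close. It gives the time, the measured TCP pose, the force and the opening at its end, in the units of the state.
- readout.sense(): the state, without advancing time (a new reading comes with each control period).
- snapshot(name): name is "scene" or "top" or "wrist"; returns the picture (420x560x3 uint8, red, green, blue); there is no depth.
- camera_info(name): a dict with "fx", "fy", "cx", "cy" (pixels), "extrinsics" (4x4, takes a point from camera to world coordinates). Camera axes: x right, y up, looking along -z (the intrinsics and any distortion apply to the point x, -y, -z); pixel columns grow to the right and rows downward; lengths in m; the calibration is good to about 2 mm. The wrist camera is an equidistant fisheye: a pixel r from the principal point sees the ray r / f radians off the axis. A picture is of the moment at which its call begins: read the wrist's pose just before it. camera_info takes no time and is no camera call; for the wrist camera it gives the pose at the moment of the call.
- sign_off(): hands the job in, once; it reports no verdict.
The state is a dict: "t": time; "q": joint angles; "qvel": joint speeds; "joint_torque": joint torques, N m; "tcp_pos": TCP position; "orientation": TCP orientation; "force": force on the tool from outside, world axes, zero at the start; "wrist_torque": the same for the moment, N m; "width": finger opening in m.
Only numpy, scipy, OpenCV 4.12 (cv2) and the standard library are available. Lean on these libraries where they do the work, as an engineer would, in place of code of your own. Each camera call takes 0.05 s, during which the arm holds its last target.

### The job

Check the gap of the small sheet nip with the feeler that has the broad, thick blade: slide its blade straight in from the front, flat on the worktop, until the sprung bar rides up on the blade and drags on it and the nose sticks out about 3 to 4 cm behind the bar. Let go and leave it there, held by the bar; do not disturb the feeler with the slim, thin blade, which would be loose in the gap.

Things in the scene. Friction and masses are not known exactly. Their poses are not given: they have to be found in the camera images.
- broad_grip (a point): Grip centre of the feeler to use, 25 mm over its flat underside. Grip: upright wooden block 45 long (x) x 20 wide (y, grasp across this) x 50 mm high. x points along the blade to its nose, z up. Steel blade 34 mm wide, 8 mm thick, level with the underside; nose 130 mm ahead of this point; the last 25 mm taper to 3 mm on the upper side. About 0.16 kg; stands on the worktop.
- slim_grip (a point): Grip centre of the other feeler, to be left alone: same wooden block, axes and length, but its steel blade is only 12 mm wide and 3 mm thick.
- gap (a point): Green fixed nip: point on the worktop midway between its posts, under the bar's centre line. x: the way the blade goes in, front to back; y along the bar. Feet leave 120 mm clear; 68 mm high in all. Steel bar: x -9 to 9 mm, underside 5 mm up when down; its front lip slopes up to 25 mm height at x = -32 mm and leads the blade in. The blade runs on the bare worktop.
- nip_bar (a joint): Height of the sprung bar in m: 0 = down (gap 5 mm), 0.015 = top of its travel. Springs press it down with about 4 N in all; the broad blade lying flat under it lifts it to 0.003, and drags with a few N while it slides.
Not all that is in view belongs to the job. What is shaped like the part that bears broad_grip but turquoise is not meant.

How it is judged:
At the end, for the whole second after the job is handed in: The broad feeler lies at rest, flat (6 degrees), under the bar, square to it within 15 degrees, grip within 45 mm of the middle line and 40 to 111 mm before the bar's centre line (nose at least 10 mm out behind), and the bar rests on its blade, raised 2 to 6 mm (x of broad_grip in the frame of gap between -0.111 and -0.04 m and y of broad_grip in the frame of gap between -0.045 and 0.045 m and angle between the x axis of broad_grip and the x axis of gap, either way round below 0.26 rad and angle between broad_grip's own z axis and vertical below 0.1 rad and value of joint nip_bar between 0.002 and 0.006 m and linear speed of broad below 0.02 m/s); the robot touches nothing.
It fails at once if the slim feeler is moved by more than 30 mm (distance of slim_grip from where it was at the start of the episode above 0.03 m).
It also fails if it takes over 42 s, if anything falls off the work surface, if the arm or the gripper's body presses on something with over 40 N, if the wrist force passes 120 N, or if a joint passes its speed limit or range.

## Working session

There is one attempt and no reset: what is moved stays moved. The work goes in short steps, Python scripts to look and compute and a shell command to move; the robot and the scene stay as the last step left them, time stands still between calls to the robot, and variables do not carry over. Pictures are saved under pics/ and viewed, and the job is handed in when it is done.

```bash
ls; mkdir -p pics
python3 - <<'E'
from plant import readout, snapshot, camera_info, env
import cv2
s=readout.sense(); print({k:s[k] for k in('t','tcp_pos','orientation','width')}, env.tip_reach)
for n in('scene','top'):
    cv2.imwrite(f'pics/{n}0.png',snapshot(n)[:,:,::-1]); c=camera_info(n); print(n,c)
E
```

```text
pics
{'t': 0.0, 'tcp_pos': array([ 0.211998  , -0.50721086,  0.24913266]), 'orientation': array([ 9.80480622e-01,  1.96614354e-01,  2.24720132e-05, -7.37668361e-04]), 'width': 0.08772193188524868} 0.011
scene {'fx': 505.7620951472404, 'fy': 505.7620951472404, 'cx': 281.05858866378037, 'cy': 212.0889338777131, 'extrinsics': array([[-0.48677399,  0.5511327 , -0.67771958, -0.47831515],
       [-0.87344395, -0.29632998,  0.38637315,  0.44211854],
       [ 0.01211425,  0.78002647,  0.62562925,  0.9274844 ],
       [ 0.        ,  0.        ,  0.        ,  1.        ]])}
top {'fx': 517.6888672409133, 'fy': 517.6888672409133, 'cx': 273.2849634787648, 'cy': 200.2148500644102, 'extrinsics': array([[ 0.01761019,  0.99436866, -0.10450291,  0.32216651],
       [-0.99982069,  0.01824108,  0.00508437, -0.10670579],
       [ 0.00696198,  0.10439463,  0.99451158,  1.57116747],
       [ 0.        ,  0.        ,  0.        ,  1.        ]])}
```

View pics/scene0.png

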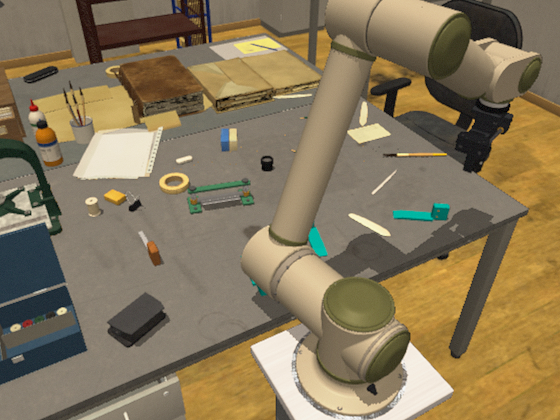

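View pics/top0.png

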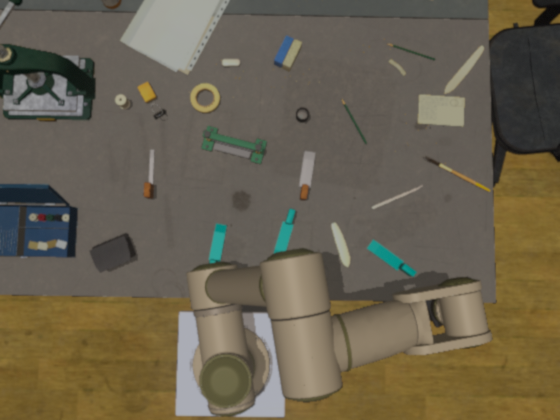

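In the top view, the candidates are:
- Orange grip with a broad steel blade, grip (304,192), nose (308,152). This matches the description.
- Orange grip with a slim blade, grip (149,190). Leave it alone.
- Turquoise copies at (218,243), (285,230) and (392,258). These are not meant.

The nip is at (234,146). I'll check with close crops.

Run:
```python
import cv2, numpy as np
im=cv2.imread('pics/top0.png')
a=cv2.resize(im[115:215,190:330],None,fx=5.6,fy=5.6,interpolation=cv2.INTER_CUBIC)
cv2.imwrite('pics/crop_top.png',a)
im=cv2.imread('pics/scene0.png')
cv2.imwrite('pics/crop_sc.png',cv2.resize(im[165:265,130:270],None,fx=5.6,fy=5.6,interpolation=cv2.INTER_CUBIC))
```

```text
(no output)
```

View pics/crop_top.png

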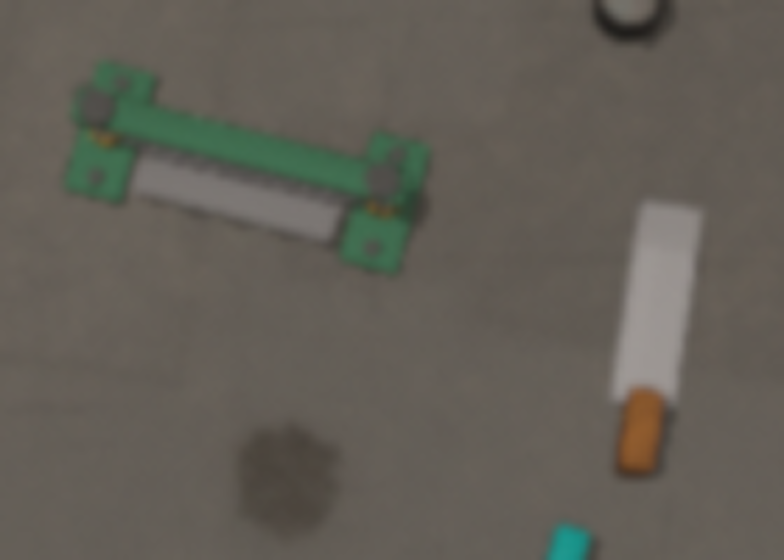

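View pics/crop_sc.png

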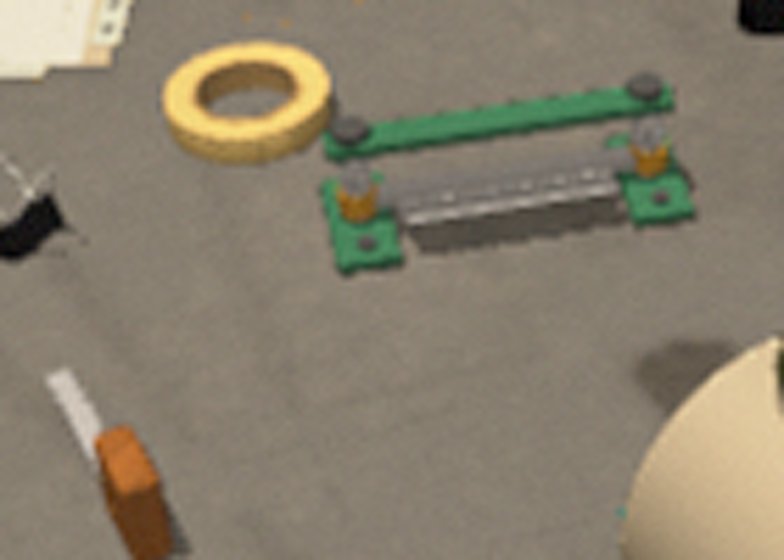

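```bash
cat > h.py <<'E'
import numpy as np
from plant import camera_info
def ray(name,u,v,z):
    c=camera_info(name);T=c['extrinsics']
    d=T[:3,:3]@np.array([(u-c['cx'])/c['fx'],-(v-c['cy'])/c['fy'],-1]);o=T[:3,3]
    return o+d*(z-o[2])/d[2]
def proj(name,p):
    c=camera_info(name);T=c['extrinsics']
    q=T[:3,:3].T@(np.array(p)-T[:3,3]); return np.array([c['cx']+c['fx']*q[0]/-q[2],c['cy']-c['fy']*q[1]/-q[2]])
def tc(u,v,z): return ray('top',190+u/5.6,115+v/5.6,z)
def sc(u,v,z): return ray('scene',130+u/5.6,165+v/5.6,z)
E
python3 - <<'E'
from h import *
np.set_printoptions(precision=4,suppress=True)
z=.008
F={k:tc(*p,z) for k,p in dict(FL=(65,190),FLi=(128,203),FRi=(340,258),FR=(398,273),BR=(430,148),BL=(107,62)).items()}
for k in F: print(k,F[k])
print('innerwidth',np.linalg.norm(F['FLi']-F['FRi']))
S1,S2=tc(97,105,.068),tc(383,180,.068);print('screws',S1,S2,(S1+S2)/2, np.linalg.norm(S1-S2))
d=S1-S2;print('yaw of y axis->x yaw',np.degrees(np.arctan2(-d[0],d[1])))
L=[(132,192),(335,243)]
a,b=[tc(*p,.025) for p in L];print('lip front',a,b,(a+b)/2,np.degrees(np.arctan2(-(a-b)[0],(a-b)[1])))
d=F['FL']-F['FR'];print('feet yaw',np.degrees(np.arctan2(-d[0],d[1])))
S1,S2=sc(348,130,.068),sc(643,86,.068);print('scene screws',S1,S2,(S1+S2)/2)
# feeler
n1,n2=tc(640,202,.003),tc(705,210,.003);print('nose',(n1+n2)/2,np.linalg.norm(n1-n2))
b1,b2=tc(612,400,.008),tc(677,405,.008);print('blade rear',(b1+b2)/2)
g=[tc(*p,.05) for p in((628,388),(664,392),(656,475),(617,472))];print('griptop',np.mean(g,0),g)
d=(n1+n2)/2-np.mean(g,0);print(np.degrees(np.arctan2(d[1],d[0])),np.hypot(*d[:2]))
# slim
print('slim',ray('top',149,188,.05),ray('top',152,150,.003))
E
```

```text
FL [0.6404 0.1078 0.008 ]
FLi [0.6339 0.0731 0.008 ]
FRi [ 0.6056 -0.0435  0.008 ]
FR [ 0.5979 -0.0754  0.008 ]
BR [ 0.6676 -0.0915  0.008 ]
BL [0.7124 0.087  0.008 ]
innerwidth 0.1200060386747762
screws [0.6741 0.0841 0.068 ] [ 0.6368 -0.0677  0.068 ] [0.6554 0.0082 0.068 ] 0.15631680842639453
yaw of y axis->x yaw -13.828947941868917
lip front [0.6366 0.0692 0.025 ] [ 0.6106 -0.0413  0.025 ] [0.6236 0.0139 0.025 ] -13.20157905746789
feet yaw -13.088324987398861
scene screws [0.6697 0.0832 0.068 ] [ 0.6336 -0.0674  0.068 ] [0.6516 0.0079 0.068 ]
nose [ 0.6389 -0.2253  0.003 ] 0.035980166417698696
blade rear [ 0.529  -0.2108  0.008 ]
griptop [ 0.5079 -0.2065  0.05  ] [array([ 0.5311, -0.1992,  0.05  ]), array([ 0.5293, -0.2183,  0.05  ]), array([ 0.485 , -0.2145,  0.05  ]), array([ 0.4862, -0.1939,  0.05  ])]
-8.18756994609232 0.13231930457786442
slim [0.5116 0.2536 0.05  ] [0.6352 0.2606 0.003 ]
```

```bash
cat >> h.py <<'E'
from scipy.spatial.transform import Rotation as R
from plant import readout
def delta(p,yaw):
    s=readout.sense();r=R.from_quat(s['orientation'])
    t=R.from_matrix(np.array([[np.cos(yaw),np.sin(yaw),0],[np.sin(yaw),-np.cos(yaw),0],[0,0,-1]]))
    print('t',s['t'],'tcp',s['tcp_pos'],'w',s['width'],'f',np.round(s['force'],2),'q',np.round(s['q'],2))
    print('shift',np.round(r.inv().apply(np.array(p)-s['tcp_pos']),4),'rot',np.round(np.degrees((r.inv()*t).as_rotvec()),2))
E
python3 -c "
from h import *
delta([.508,-.2065,.20],np.radians(-8.2))"
```

```text
t 0.1 tcp [ 0.21199179 -0.50724464  0.24922   ] w 0.0883056812454687 f [0.01 0.36 0.98] q [-1.39  0.38  1.3   0.    1.46 -0.22]
shift [ 0.3891 -0.1633  0.0495] rot [-0.07  0.   30.88]
```

```bash
python3 -m pendant '[[[0.04,-0.017,0.005],[0,0,3],0],[[0.08,-0.034,0.01],[0,0,6],0],[[0.12,-0.05,0.015],[0,0,9],0],[[0.15,-0.065,0.02],[0,0,12],0],[[0.19,-0.08,0.025],[0,0,15],0],[[0.22,-0.095,0.03],[0,0,18],0],[[0.26,-0.11,0.035],[0,0,21],0],[[0.29,-0.125,0.04],[0,0,24],0],[[0.33,-0.14,0.045],[0,0,27],0],[[0.36,-0.15,0.05],[0,0,30],0],[[0.389,-0.163,0.05],[0,0,30.9],0],[[0.389,-0.163,0.05],[0,0,30.9],0],[[0.389,-0.163,0.05],[0,0,30.9],0],[[0.389,-0.163,0.05],[0,0,30.9],0],[[0.389,-0.163,0.05],[0,0,30.9],0],[[0.389,-0.163,0.05],[0,0,30.9],0]]' 20
python3 - <<'E'
from h import *
from plant import snapshot
import cv2
c=camera_info('wrist');print(c)
cv2.imwrite('pics/w1.png',snapshot('wrist')[:,:,::-1])
cv2.imwrite('pics/top1.png',cv2.resize(snapshot('top')[100:250,160:370,::-1],None,fx=3.6,fy=3.6,interpolation=cv2.INTER_CUBIC))
delta([.508,-.2065,.022],np.radians(-8.2))
E
```

```text
t: 1.43
tcp_pos: [0.5075, -0.2077, 0.1996]
orientation: [0.997, -0.072, -0.0, -0.001]
force: [-0.8, 1.2, -0.1]
width: 0.0879
{'fx': 325.19226210127806, 'fy': 325.19226210127806, 'cx': 279.5498869554681, 'cy': 208.8698495225515, 'extrinsics': array([[-0.14514323,  0.9411108 ,  0.30535866,  0.58794401],
       [-0.98940933, -0.13755279, -0.04635091, -0.22022623],
       [-0.0016184 , -0.30885223,  0.95110866,  0.33412417],
       [ 0.        ,  0.        ,  0.        ,  1.        ]])}
t 1.5333 tcp [ 0.50760079 -0.20755402  0.19962511] w 0.0879516368094668 f [-0.31  0.5   0.43] q [-0.6   0.42  1.39  0.    1.34  1.11]
shift [ 0.0003 -0.0009  0.1776] rot [-0.07  0.02 -0.1 ]
```

View pics/w1.png

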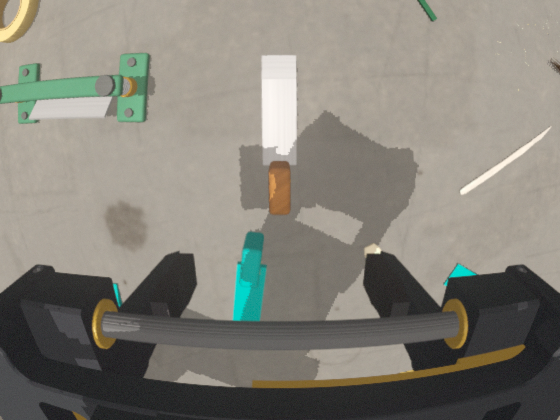

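The wrist view shows the broad-bladed feeler straight ahead: grip at (280,188), nose at (279,58). The turquoise copy is behind it at (250,270), and the nip is at the upper left.

```bash
python3 - <<'E'
import re
open('h.py','a').write('''
def wray(c,u,v,z):
    T=c['extrinsics'];x,y=u-c['cx'],v-c['cy'];r=np.hypot(x,y);th=r/c['fx']
    d=T[:3,:3]@np.array([np.sin(th)*x/r,-np.sin(th)*y/r,-np.cos(th)]);o=T[:3,3]
    return np.round(o+d*(z-o[2])/d[2],4)
''')
E
python3 - <<'E'
from h import *
c=camera_info('wrist')
print('nose',wray(c,262,56,.003),wray(c,296,56,.003))
print('rear',wray(c,263,163,.008),wray(c,297,163,.008))
print('grip top',wray(c,270,214,.05),wray(c,290,214,.05),wray(c,271,190,.05),wray(c,290,190,.05))
print('turq', [wray(c,*p,.05) for p in((247,233),(263,234))])
print('Rfoot',[wray(c,*p,.008) for p in((119,121),(146,121),(149,54),(122,54))])
print('Lfoot',[wray(c,*p,.008) for p in((20,123),(37,121),(39,64),(20,66))])
print('lip',wray(c,106,119,.025),wray(c,30,118,.025))
E
```

```text
nose [ 0.6424 -0.2098  0.003 ] [ 0.6375 -0.2433  0.003 ]
rear [ 0.5343 -0.1947  0.008 ] [ 0.5293 -0.2288  0.008 ]
grip top [ 0.4932 -0.1968  0.05  ] [ 0.4906 -0.2151  0.05  ] [ 0.5157 -0.2012  0.05  ] [ 0.5132 -0.2182  0.05  ]
turq [array([ 0.4776, -0.1723,  0.05  ]), array([ 0.4744, -0.1871,  0.05  ])]
Rfoot [array([ 0.6068, -0.0475,  0.008 ]), array([ 0.5995, -0.0796,  0.008 ]), array([ 0.6693, -0.0952,  0.008 ]), array([ 0.6783, -0.064 ,  0.008 ])]
Lfoot [array([0.6432, 0.103 , 0.008 ]), array([0.6371, 0.0714, 0.008 ]), array([0.7053, 0.0542, 0.008 ]), array([0.7149, 0.0881, 0.008 ])]
lip [ 0.6116 -0.0414  0.025 ] [0.6412 0.067  0.025 ]
```

Run:
```python
import cv2
im=cv2.imread('pics/w1.png');cv2.imwrite('pics/w1c.png',cv2.resize(im[30:260,200:360],None,fx=2.6,fy=2.6,interpolation=cv2.INTER_CUBIC))
```

```text
(no output)
```

View pics/w1c.png

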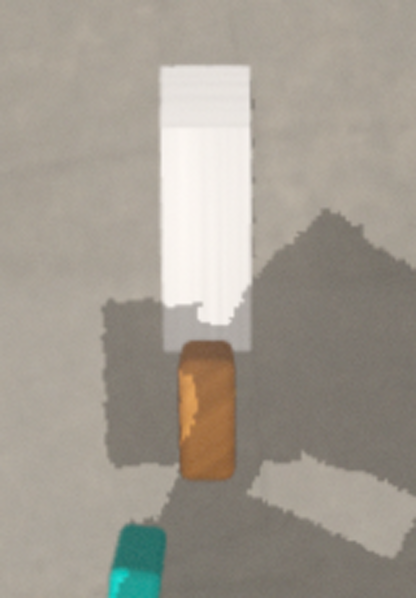

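```bash
python3 -m pendant '[[[0.0025,0,0.025],[0,0,0],100],[[0.0025,0,0.05],[0,0,0],100],[[0.0025,0,0.075],[0,0,0],100],[[0.0025,0,0.1],[0,0,0],100],[[0.0025,0,0.125],[0,0,0],100],[[0.0025,0,0.145],[0,0,0],100],[[0.0025,0,0.16],[0,0,0],100],[[0.0025,0,0.17],[0,0,0],100],[[0.0025,0,0.177],[0,0,0],100],[[0.0025,0,0.177],[0,0,0],100],[[0.0025,0,0.177],[0,0,0],100]]' 20
python3 - <<'E'
from h import *
from plant import snapshot
import cv2
cv2.imwrite('pics/w2.png',snapshot('wrist')[:,:,::-1])
delta([.510,-.2075,.022],np.radians(-8.2))
E
```

```text
t: 2.45
tcp_pos: [0.5102, -0.208, 0.0231]
orientation: [0.997, -0.072, 0.0, -0.0]
force: [0.0, 0.3, 0.3]
width: 0.0535
t 2.5 tcp [ 0.51040548 -0.20804978  0.02340449] w 0.05351687854956381 f [-0.8   0.14  0.07] q [-0.6   0.65  1.58  0.    0.91  1.11]
shift [-0.0005 -0.0005  0.0014] rot [-0.03 -0.05 -0.11]
```

View pics/w2.png

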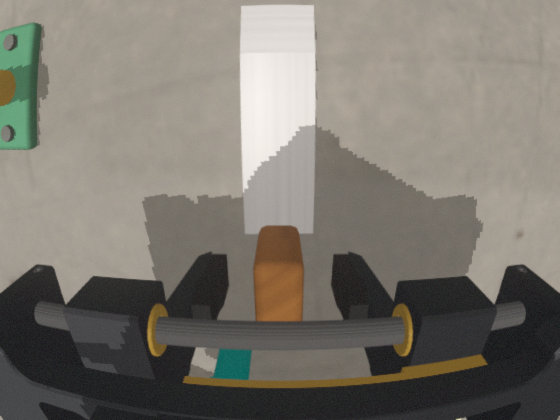

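The grip block sits centred between the open fingers, at (278,280) in the wrist view. I'll close on it and lift.

```bash
python3 -m pendant '[[[0,0,0.001],[0,0,0],255],[[0,0,0.001],[0,0,0],255],[[0,0,0.001],[0,0,0],255],[[0,0,0.001],[0,0,0],255],[[0,0,0.001],[0,0,0],255],[[0,0,0.001],[0,0,0],255],[[0,0,-0.01],[0,0,0],255],[[0,0,-0.03],[0,0,0],255],[[0,0,-0.05],[0,0,0],255],[[0,0,-0.07],[0,0,0],255],[[0,0,-0.07],[0,0,0],255],[[0,0,-0.07],[0,0,0],255]]' 40
python3 - <<'E'
from h import *
from plant import snapshot
import cv2
cv2.imwrite('pics/w3.png',snapshot('wrist')[:,:,::-1])
cv2.imwrite('pics/s3.png',snapshot('scene')[:,:,::-1])
G=np.array([.654,.008]);a=np.radians(-13.5);u=np.array([np.cos(a),np.sin(a)])
p=G-.18*u;print(p);delta([*p,.09],a)
E
```

```text
t: 3.5
tcp_pos: [0.5104, -0.2081, 0.0936]
orientation: [0.997, -0.072, 0.001, 0.0]
force: [-1.1, -0.7, -1.3]
width: 0.0199
[0.47897341 0.05002017]
t 3.6 tcp [ 0.50976937 -0.20773215  0.09216421] w 0.019685149314531275 f [-0.04 -0.34 -2.08] q [-0.6   0.55  1.52  0.    1.08  1.11]
shift [-0.0677 -0.2506  0.0026] rot [-0.08  0.06  5.19]
```

View pics/w3.png

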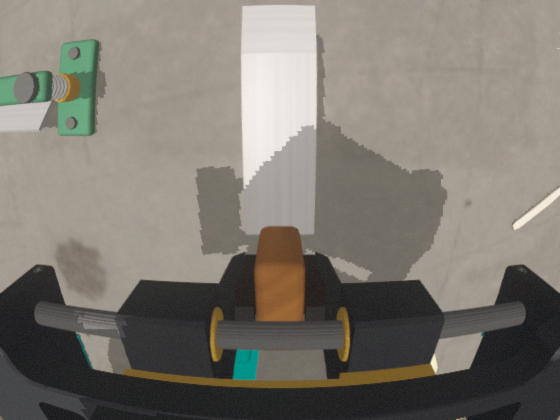

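View pics/s3.png

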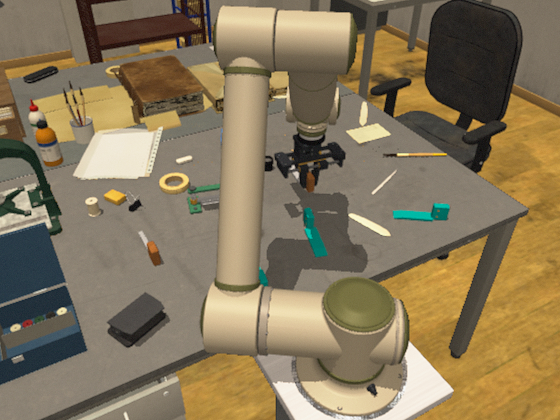

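The feeler is held (opening 20 mm) and hasn't tilted: the blade edges are in the same pixels as before the lift. I'll carry it to in front of the nip.

```bash
python3 -m pendant '[[[-0.004,-0.016,0],[0,0,0.3],255],[[-0.011,-0.041,0],[0,0,1],255],[[-0.018,-0.066,0],[0,0,1.5],255],[[-0.025,-0.091,0],[0,0,2],255],[[-0.032,-0.116,0],[0,0,2.5],255],[[-0.039,-0.142,0],[0,0,3],255],[[-0.046,-0.167,0],[0,0,3.5],255],[[-0.053,-0.195,0],[0,0,4],255],[[-0.06,-0.22,0],[0,0,4.5],255],[[-0.065,-0.24,0],[0,0,5],255],[[-0.068,-0.2506,0],[0,0,5.2],255],[[-0.068,-0.2506,0],[0,0,5.2],255],[[-0.068,-0.2506,0],[0,0,5.2],255],[[-0.068,-0.2506,0],[0,0,5.2],255]]'
python3 - <<'E'
from h import *
from plant import snapshot
import cv2
print(repr(camera_info('wrist')['extrinsics']))
cv2.imwrite('pics/w4.png',snapshot('wrist')[:,:,::-1])
G=np.array([.654,.008]);a=np.radians(-13.5);u=np.array([np.cos(a),np.sin(a)])
p=G-.18*u;delta([*p,.023],a)
E
```

```text
t: 4.77
tcp_pos: [0.4787, 0.0494, 0.092]
orientation: [0.993, -0.118, -0.001, -0.001]
force: [-0.7, -0.7, -1.1]
width: 0.0195
array([[-0.23449724,  0.92421073,  0.30140599,  0.5579777 ],
       [-0.9721154 , -0.22241724, -0.07431164,  0.02967825],
       [-0.00164173, -0.31042728,  0.95059571,  0.22640769],
       [ 0.        ,  0.        ,  0.        ,  1.        ]])
t 4.8167 tcp [0.4787512  0.04924143 0.09215424] w 0.01985988864716973 f [-0.48 -0.84 -1.44] q [-0.14  0.45  1.71  0.    0.98  1.66]
shift [ 0.0002 -0.0007  0.0692] rot [-0.06  0.1  -0.06]
```

View pics/w4.png

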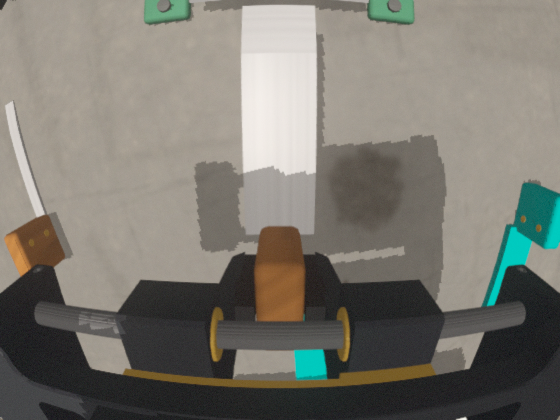

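The blade is centred and square: the feet's inner edges are at columns 189 and 369 (midpoint 279) and the blade's middle is at 280. Next I lower it to the worktop.

```bash
python3 -m pendant '[[[0,-0.0007,0.015],[0,0,0],255],[[0,-0.0007,0.03],[0,0,0],255],[[0,-0.0007,0.045],[0,0,0],255],[[0,-0.0007,0.055],[0,0,0],255],[[0,-0.0007,0.062],[0,0,0],255],[[0,-0.0007,0.066],[0,0,0],255],[[0,-0.0007,0.068],[0,0,0],255],[[0,-0.0007,0.068],[0,0,0],255],[[0,-0.0007,0.068],[0,0,0],255]]'
python3 - <<'E'
from h import *
a=np.radians(-13.5);u=np.array([np.cos(a),np.sin(a)]);p=np.array([.654,.008])-.18*u;delta([*p,.0225],a)
E
python3 -m pendant '[[[0,0,0.001],[0,0,0],255],[[0,0,0.001],[0,0,0],255],[[0,0,0.001],[0,0,0],255]]'
```

```text
t: 5.57
tcp_pos: [0.4791, 0.0499, 0.0245]
orientation: [0.993, -0.118, -0.0, -0.001]
force: [-0.4, 0.1, -1.9]
width: 0.0198
t 5.5667 tcp [0.47908293 0.04988328 0.02449774] w 0.01982682419582092 f [-0.4   0.05 -1.89] q [-0.14  0.57  1.78  0.    0.8   1.66]
shift [-0.0001 -0.0001  0.002 ] rot [-0.07  0.06 -0.07]
t: 5.82
tcp_pos: [0.4792, 0.0499, 0.0238]
orientation: [0.993, -0.118, -0.0, -0.001]
force: [-0.2, 0.4, -1.6]
width: 0.0197
```

```bash
python3 -m pendant '[[[0,0,0.0008],[0,0,0],255],[[0,0,0.0008],[0,0,0],255],[[0,0,0.0008],[0,0,0],255]]'; python3 -m pendant '[[[0,0,0.0008],[0,0,0],255],[[0,0,0.0008],[0,0,0],255],[[0,0,0.0008],[0,0,0],255]]'
```

```text
t: 6.07
tcp_pos: [0.4792, 0.0499, 0.023]
orientation: [0.993, -0.118, -0.0, -0.001]
force: [-0.1, 0.9, -1.3]
width: 0.0199
t: 6.32
tcp_pos: [0.4793, 0.0499, 0.0225]
orientation: [0.993, -0.118, 0.0, -0.001]
force: [-2.1, 0.3, 5.6]
width: 0.0195
```

Contact at TCP z = 0.0225 m with about 6 N. Sliding in.

```bash
python3 -m pendant '[[[0.005,0,0],[0,0,0],255],[[0.01,0,0],[0,0,0],255],[[0.015,0,0],[0,0,0],255],[[0.02,0,0],[0,0,0],255],[[0.025,0,0],[0,0,0],255],[[0.03,0,0],[0,0,0],255],[[0.035,0,0],[0,0,0],255],[[0.04,0,0],[0,0,0],255],[[0.045,0,0],[0,0,0],255],[[0.045,0,0],[0,0,0],255]]'
python3 - <<'E'
from h import *
from plant import snapshot
import cv2
cv2.imwrite('pics/w5.png',snapshot('wrist')[:,:,::-1])
a=np.radians(-13.5);u=np.array([np.cos(a),np.sin(a)]);p=np.array([.654,.008])-.095*u;delta([*p,.0225],a)
E
```

```text
t: 7.15
tcp_pos: [0.5246, 0.0389, 0.0226]
orientation: [0.993, -0.118, 0.001, -0.001]
force: [1.1, -0.8, 0.1]
width: 0.0195
t 7.2 tcp [0.52437908 0.03900201 0.02256497] w 0.020209225419611298 f [ 1.32 -0.08  0.94] q [-0.15  0.62  1.66  0.    0.86  1.65]
shift [ 0.0383 -0.0002  0.0002] rot [-0.08 -0.15 -0.07]
```

View pics/w5.png

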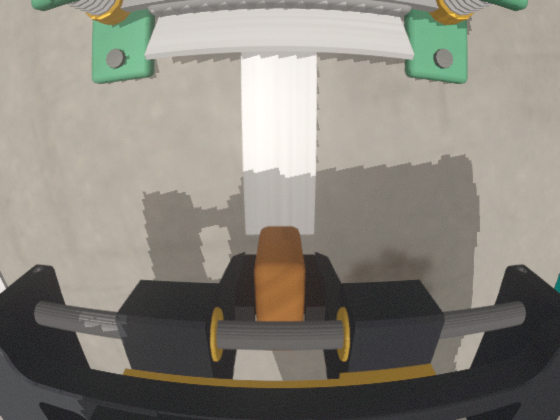

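The blade has gone under the lip, centred between the feet (columns 152 and 408). I'll continue another 39 mm.

```bash
python3 -m pendant '[[[0.004,0,0.0003],[0,0,0],255],[[0.008,0,0.0003],[0,0,0],255],[[0.012,0,0.0003],[0,0,0],255],[[0.016,0,0.0003],[0,0,0],255],[[0.02,0,0.0003],[0,0,0],255],[[0.024,0,0.0003],[0,0,0],255],[[0.028,0,0.0003],[0,0,0],255],[[0.032,0,0.0003],[0,0,0],255],[[0.036,0,0.0003],[0,0,0],255],[[0.039,0,0.0003],[0,0,0],255],[[0.039,0,0.0003],[0,0,0],255],[[0.039,0,0.0003],[0,0,0],255]]'
python3 - <<'E'
from h import *
from plant import snapshot
import cv2
cv2.imwrite('pics/w6.png',snapshot('wrist')[:,:,::-1])
cv2.imwrite('pics/t6.png',cv2.resize(snapshot('top')[100:220,160:330,::-1],None,fx=4.6,fy=4.6,interpolation=cv2.INTER_CUBIC))
a=np.radians(-13.5);u=np.array([np.cos(a),np.sin(a)]);p=np.array([.654,.008])-.095*u;delta([*p,.0225],a)
E
```

```text
t: 8.2
tcp_pos: [0.5601, 0.0306, 0.0226]
orientation: [0.993, -0.118, -0.001, -0.001]
force: [-12.4, 2.5, 12.3]
width: 0.0196
t 8.3 tcp [0.56012025 0.0305456  0.02253749] w 0.019660997388790475 f [-11.31   2.68  11.95] q [-0.16  0.66  1.55  0.    0.93  1.65]
shift [0.0015 0.     0.    ] rot [-0.07  0.14 -0.04]
```

View pics/w6.png

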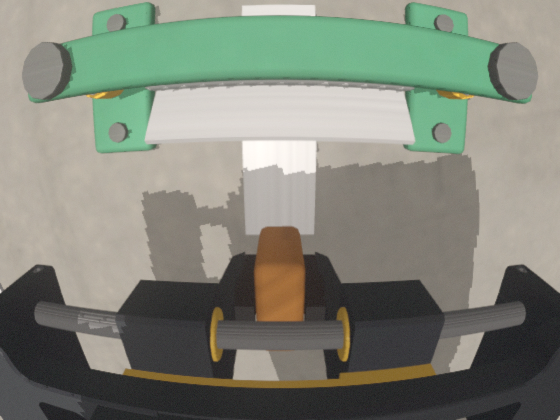

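View pics/t6.png

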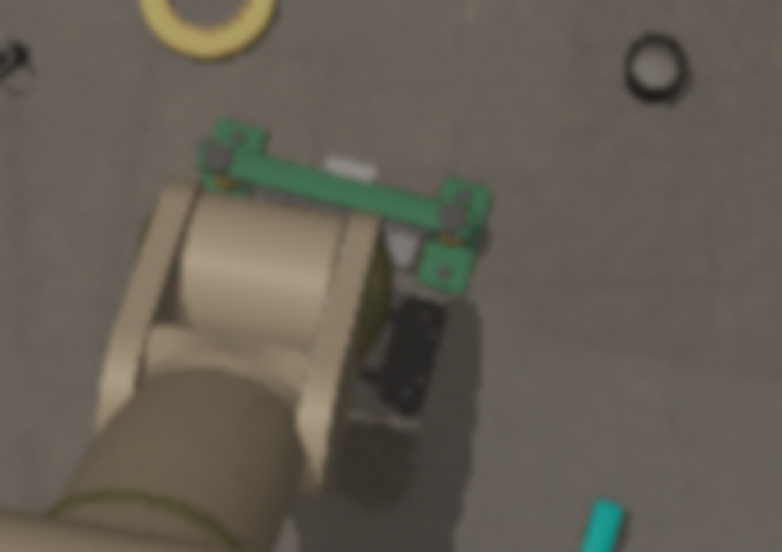

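The nose sticks out behind the bar (top view (350,167)), there is drag in the force reading, and the feeler is still square. I'll relax the down-push, open and lift off.

```bash
python3 -m pendant '[[[0,0,-0.0004],[0,0,0],255],[[0,0,-0.0004],[0,0,0],140],[[0,0,-0.0004],[0,0,0],120],[[0,0,-0.0004],[0,0,0],120],[[0,0,-0.0004],[0,0,0],120],[[0,0,-0.0004],[0,0,0],120],[[0,0,-0.0004],[0,0,0],120],[[0,0,-0.01],[0,0,0],120],[[0,0,-0.03],[0,0,0],120],[[0,0,-0.055],[0,0,0],120],[[0,0,-0.08],[0,0,0],120],[[0,0,-0.11],[0,0,0],120],[[-0.02,0,-0.14],[0,0,0],120],[[-0.05,0,-0.17],[0,0,0],120],[[-0.08,0,-0.19],[0,0,0],120],[[-0.1,0,-0.2],[0,0,0],120],[[-0.1,0,-0.2],[0,0,0],120],[[-0.1,0,-0.2],[0,0,0],120]]'
python3 - <<'E'
from h import *
from plant import snapshot
import cv2
c=camera_info('wrist');print(repr(c['extrinsics']))
cv2.imwrite('pics/w7.png',snapshot('wrist')[:,:,::-1])
cv2.imwrite('pics/t7.png',cv2.resize(snapshot('top')[100:220,160:330,::-1],None,fx=4.6,fy=4.6,interpolation=cv2.INTER_CUBIC))
cv2.imwrite('pics/s7.png',snapshot('scene')[:,:,::-1])
E
```

```text
t: 9.8
tcp_pos: [0.4631, 0.0538, 0.224]
orientation: [0.993, -0.118, 0.0, -0.001]
force: [1.0, 0.0, 0.7]
width: 0.0466
array([[-0.23437212,  0.92493612,  0.2992706 ,  0.5420802 ],
       [-0.97214488, -0.22235287, -0.07411838,  0.03406761],
       [-0.00201109, -0.30830566,  0.95128522,  0.35861028],
       [ 0.        ,  0.        ,  0.        ,  1.        ]])
```

View pics/w7.png

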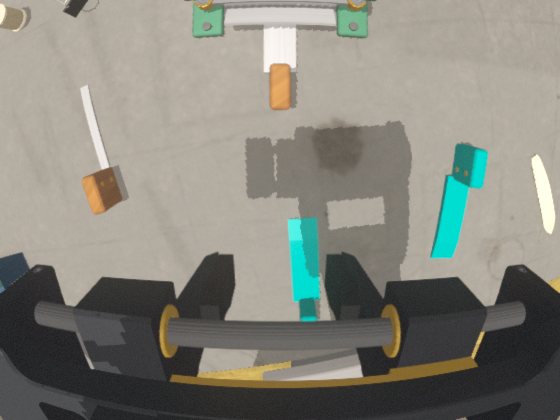

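View pics/t7.png

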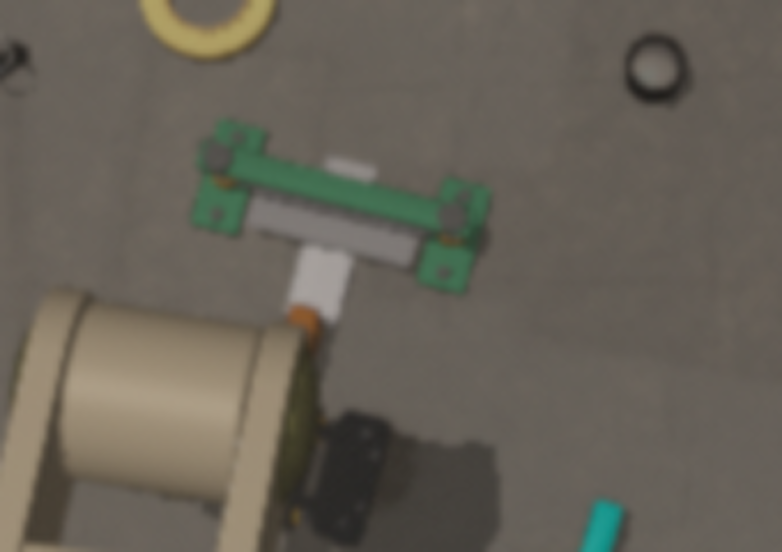

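View pics/s7.png

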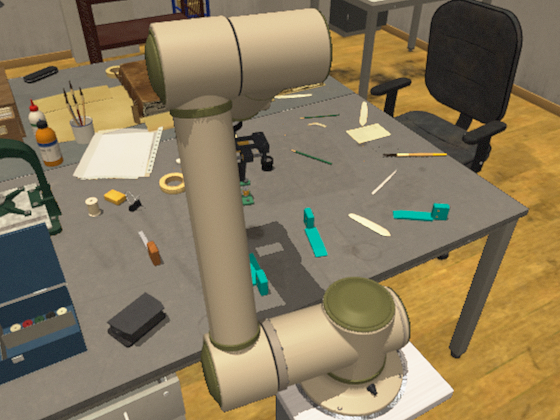

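Run:
```python
from h import *
c=camera_info('wrist');a=np.radians(-13.5);M=np.array([[np.cos(a),np.sin(a)],[-np.sin(a),np.cos(a)]]);G=np.array([.654,.008])
g=lambda p:np.round(M@(p[:2]-G),4)
n=[ray('top',160+u/4.6,100+v/4.6,.003) for u,v in((328,155),(379,168))]
print('nose',[g(p) for p in n]);
print('blade rear',g(wray(c,264,71,.008)),g(wray(c,296,72,.008)))
print('grip rear top',g(wray(c,271,108,.05)),g(wray(c,290,108,.05)))
print('feet front',g(wray(c,194,37,.008)),g(wray(c,223,36,.008)),g(wray(c,338,35,.008)),g(wray(c,367,36,.008)))
print('slim',wray(c,85,87,.003), ray('top',152,150,.003)[:2])
```

```text
nose [array([0.0335, 0.0188]), array([ 0.0335, -0.0166])]
blade rear [-0.0759  0.0158] [-0.0771 -0.0177]
grip rear top [-0.1155  0.0074] [-0.1156 -0.0102]
feet front [-0.0342  0.091 ] [-0.0355  0.0592] [-0.0345 -0.0623] [-0.0331 -0.0941]
slim [0.6359 0.2529 0.003 ] [0.63520479 0.26055819]
```

```bash
python3 -c "
from plant import sign_off,readout
s=readout.sense();print(s['t'],s['force'],abs(s['qvel']).max());print(sign_off())"
```

```text
9.95 [0.77171098 0.22547808 0.26736599] 0.011785371256659037
the job is handed in; nothing more can be done
None
```

I slid the broad, thick-bladed feeler under the bar of the green nip, let go, backed the gripper off to about 0.22 m height, and handed the job in at t ≈ 10 s.

**Last checks, from the wrist and top pictures:**
- **Nose:** it sticks out about 33 mm behind the bar's centre line.
- **Grip:** it sits about 96 mm in front of the bar, within 2 mm of the middle line.
- **Alignment:** the blade is square to the bar to within a degree or two.
- **Robot:** it was clear of everything, with no meaningful force reading.
- **Slim feeler:** I never went near it. The two pictures put its tip 8 mm apart, which I put down to measuring near the edge of the fisheye image.

**Not measured directly:** I could not read how far the bar is raised. The last stage of the slide met about 12 N of resistance. Part of that is friction from my pressing down with about 12 N. With the full-thickness blade under the bar, it should sit about 3 mm up.

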